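# Take the lifting stick out of its clamp box

## Task

The new lifting stick is held end to end in the wooden clamp box. Slide the jaw fully open by its handle and leave it open, then take the stick: it is longer than the opening between the two covers, so tilt it and bring one end out first, lengthwise, until it is all out. Finish while still holding it in the gripper, level and still in the air over the box, a hand's breadth or more above its covers, the stick touching nothing but the gripper; do not knock over or shift the cup, the brush or the wooden offcut beside the box.

Things in the scene. Friction and masses are not known exactly. Their poses are not given: they have to be found in the camera images.
- box: Fixed wooden clamp box, 180 (x) x 440 (y) x 92 mm high, from y = -275 (jaw) to y = +165 mm (fixed stop). Origin: on the table under the middle of its top opening; z up. Walls 10 mm (inside x = -80 to 80), as high as the covers; floor 8 mm. A rest 14 mm wide runs along the floor at x = 0, top at z = 26; the stick lies on it. Face of the fixed stop at y = +141.
- box_opening (a point): Middle of the top opening, 92 mm above the table, box axes. Opening: 190 mm (y) x 160 mm (x). Beyond it a fixed cover at each end, 8 mm thick, full width, underside at z = 84, top at z = 92 mm: one from y = +95 to +165, one from y = -95 to -275. The second has a 12 mm slot along x = 0 for the jaw's neck (too narrow for the stick).
- jaw (a joint): How far the jaw is slid open, in m: 0 closed against the stick, 0.08 fully open. It slides to the box's -y with about 4 N of friction and stays where it is left. Its face stands at box y = -0.140 - value (m), below the cover; opening it makes room for the stick to be moved back under the jaw-end cover.
- jaw_handle (a point): Centre of the jaw's wooden handle block above the cover: 26 (box x) x 30 (box y) x 36 mm high, z = 98 to 134 above the table, joined to the jaw by a thin neck through the slot.
- stick_mid (a point): Centre (half-way up) of the loose wooden lifting stick: straight, 280 mm (its own y) x 20 mm wide (its x) x 18 mm high (its z), about 85 g. It lies on the rest along the middle of the box, level, its centre near the middle of the opening, 35 mm above the table; its ends are hidden under the covers. Its axes are parallel to the box's at the start.
- stick_jaw_end (a point): Middle of the stick's end face at the jaw (140 mm from its centre, -y).
- stick_stop_end (a point): Middle of the stick's end face at the fixed stop (140 mm from its centre, +y).
- cup: Bystander: dark clay cup, 68 mm wide, 70 mm high, on the table just beyond the box. Origin under its centre.
- brush: Bystander: brush 170 mm long lying on the table just beyond the box. Origin under its middle.
- wedge: Bystander: dark wooden offcut 30 x 75 x 28 mm on the table on the robot's side of the box. Origin under its centre.

How it is judged:
On the way, in this order (a step that is already met when the one before it is completed fails the run):
1. the jaw is slid fully open (at least 70 of 80 mm) (value of joint jaw above 0.07 m), for 0.2 s.
2. the stick is tilted through the opening: one end above the covers, the other still below them (((height (world z) of stick_stop_end above 0.098 m and height (world z) of stick_jaw_end below 0.084 m) or (height (world z) of stick_jaw_end above 0.098 m and height (world z) of stick_stop_end below 0.084 m))), for 0.1 s.
At the end, for the whole second after the job is handed in: The stick is held by the fingers over the box (its middle within 200 mm of the opening's middle, seen from above), still (under 30 mm/s), level within 15 degrees, both its ends at least 145 mm above the table (53 mm above the covers), not touching the box; the jaw is still at least 60 mm open (height (world z) of each of stick_jaw_end, stick_stop_end above 0.145 m and angle between stick_mid's own y axis and vertical between 1.309 and 1.833 rad and linear speed of stick below 0.03 m/s and contact force between stick and the fingers above 0.5 N and contact force between stick and box below 0.2 N and value of joint jaw above 0.06 m and horizontal distance between stick_mid and box_opening below 0.2 m); the arm keeps its last pose, push and grip.
It fails at once if the cup, brush or offcut is shifted by more than 30 mm (distance of any of cup, brush, wedge from where it was at the start of the episode above 0.03 m).
It fails at once if the cup is knocked over (angle between cup's own z axis and vertical above 0.5 rad).
It also fails if it takes over 54 s, if anything falls off the work surface, if the arm or the gripper's body presses on something with over 40 N, if the wrist force passes 120 N, or if a joint passes its speed limit or range.

## Robot

A 7-joint arm with a two-finger parallel gripper is mounted at the origin on the work surface. World frame = base frame: x ahead of the robot, y to its left, z up, the work surface at z = 0. Lengths are in m, angles in rad, forces in N, time in s.
With the tool pointing down it reaches from about 0.35 to 0.9 m from the base axis. Payload 8.1 kg.
Tool frame: the origin (TCP) lies at the very end of the fingers, on their centre line; the grasp point (between the pads) lies 19 mm behind it; z points along the fingers, x is the direction in which the jaws open and shut, and the axes are right-handed (so a half turn about z gives the same grasp; the last joint's range is limited). The gripper opens to 85 mm and grips with 20 to 120 N. Pads are 22 mm wide; open, the fingers measure 114 mm over their backs; the gripper's body (76 mm by 85 mm) begins 54 mm behind the grasp point. The pads swing forward as they close: fully open they stand 13 mm farther back than shut.
Start: joints at [-1.223, 0.434, 0.025, 1.573, -0.012, 1.134, -0.075], TCP at [0.272, 0.563, 0.231] pointing down, gripper open.
Joint ranges: [-2.62, 2.62], [-0.44, 2.09], [-1.27, 1.32], [0.08, 2.57], [-1.32, 4.46], [0.12, 2], [-2.74, 2.74]. Speed limits (rad/s): [2.22, 2.22, 3.01, 3.01, 3.14, 3.14, 3.14].

## Interface

Orientations are given as a unit quaternion [x, y, z, w].
In Python, from bench import manip gives the robot as it stands. The module is installed in compiled form; this text tells all that it offers.
- The arm moves only by the tool carry_out, never from a script. Its argument "targets" is a list of rows, each an object of numbers: "fingers": the closure, from 0 (fully open) to 1 (shut); "dx", "dy", "dz": the shift along the tool's x, y, z normalised to -1 to 1, where 1 is 0.75 m; "twist": the turn about the tool's z normalised to -1 to 1, where 1 is 45 degrees. In form: [{"fingers": .., "dx": .., "dy": .., "dz": .., "twist": ..}, ...]. A call has 1 to 8 rows; each row is the pose to reach, as a shift and turn from the pose measured when the call began, along the tool's axes at that moment; what a row does not reach only later rows make up. A row lasts 1/12 s, in which the tool goes at most 41.7 mm and 7.16 degrees, less where a joint would pass 70% of its speed; a pose out of reach is approached as far as the arm can. A call with a number of a shift or a turn outside -1 to 1 is refused whole. A call with a gripper value outside its range is refused whole. The fingers move at their own pace and stop on an object; "newtons" is the grip in N (left out, the last holds). Time passes only in rows, so rows that repeat a pose let the fingers close. It gives the time, the measured TCP pose, the force and the opening at its end, in the units of the state.
- manip.observe(): the state, without advancing time (a new reading comes with each control period).
- manip.snapshot(name): name is "side" or "top" or "wrist"; returns the picture (384x512x3 uint8, blue, green, red); there is no depth.
- manip.camera_info(name): a dict with "fx", "fy", "cx", "cy" (pixels), "R" (3x3) and "t" (3): a world point X has camera coordinates R X + t; the wrist camera has in their place "mount" (4x4, takes a point from camera to tool coordinates, whose origin is the TCP and whose axes are the tool frame's). Camera axes: x right, y down, z forward; pixel columns grow to the right and rows downward; lengths in m; the calibration is good to about 2 mm. A picture is of the moment at which its call begins: read the wrist's pose just before it. camera_info takes no time and is no camera call.
- manip.finish_job(): hands the job in, once; it reports no verdict.
The state is a dict: "time": time; "q": joint angles; "qd": joint speeds; "joint_torque": joint torques, N m; "ee_pos": TCP position; "tool_rot": TCP orientation; "contact_force": force on the tool from outside, world axes, zero at the start; "ft_torque": the same for the moment, N m; "finger_gap": opening from 0.0 (shut) to 1.0 (fully open).
Only numpy, scipy, OpenCV 4.12 (cv2) and the standard library are available. Lean on these libraries where they do the work, as an engineer would, in place of code of your own. Each camera call takes 0.05 s, during which the arm holds its last target. There are 200 camera calls.

## Working session

There is one attempt and no reset: what is moved stays moved. The work goes in short steps, Python scripts to look and compute and a tool call to move; the robot and the scene stay as the last step left them, time stands still between calls to the robot, and variables do not carry over. Pictures are saved under pics/ and viewed, about 8 in all and at most 12, crops included, and the job is handed in when it is done.

Besides the shell and the picture viewer there is one more tool, called after "Request:" by a JSON object that holds its "fn" and its "kwargs", one argument or row to a line. carry_out: Moves the arm, as the interface text tells. Scaled input: -1 to 1 covers 0.75 m each way for a shift and 45 degrees each way for a turn. Its arguments: {"type":"object","properties":{"targets":{"type":"array","items":{"type":"object","properties":{"fingers":{"type":"number"},"dx":{"type":"number"},"dy":{"type":"number"},"dz":{"type":"number"},"twist":{"type":"number"}}}},"newtons":{"type":"number"}},"required":["targets"]}

```bash
mkdir -p pics; python3 - <<'E'
from bench import manip
import cv2,numpy as np
print(manip.observe())
a=[]
for n in("side","top"):
    im=manip.snapshot(n); cv2.imwrite(f"pics/{n}0.png",im)
    c=manip.camera_info(n); print(n,c)
print(manip.camera_info("wrist"))
E
```

```text
{'time': 0.0, 'q': array([-1.22261993,  0.43519713,  0.02497492,  1.57409611, -0.01157915,
        1.13401182, -0.07512085]), 'qd': array([ 0.0008084 , -0.00130996,  0.00035728, -0.00030336, -0.00159049,
        0.00018733, -0.0005548 ]), 'joint_torque': array([ 6.88347482e-04, -6.70486307e+01,  1.02525059e+00, -3.16223466e+01,
        1.55452522e-02,  1.24567113e-02, -9.09411938e-06]), 'ee_pos': array([0.27212739, 0.56208215, 0.23054245]), 'tool_rot': array([ 8.47271756e-01,  5.31159069e-01, -6.17782346e-04,  4.82549643e-04]), 'contact_force': array([-0.85561538, -0.06592992, -0.13698976]), 'ft_torque': array([-0.00902276,  0.06462684, -0.00341719]), 'finger_gap': 1.002513948428064}
side {'fx': 472.7665472836286, 'fy': 472.7665472836286, 'cx': 253.43634804925733, 'cy': 190.8077135053587, 'R': array([[ 0.98345422, -0.18079245, -0.01148437],
       [-0.13240768, -0.67409586, -0.72667942],
       [ 0.12363659,  0.71617656, -0.68688073]]), 't': array([-0.53790086,  0.21602243,  0.77054044])}
top {'fx': 486.5979332853926, 'fy': 486.5979332853926, 'cx': 253.69000968936214, 'cy': 193.95787609657071, 'R': array([[-0.00889856, -0.99958358,  0.02744974],
       [-0.99816214,  0.00723366, -0.06016659],
       [ 0.05994297, -0.02793468, -0.99781085]]), 't': array([0.07070717, 0.59369005, 0.95279532])}
{'fx': 303.6217883105511, 'fy': 303.6217883105511, 'cx': 255.4655046033919, 'cy': 191.79504771213783, 'mount': array([[ 9.99999947e-01,  3.02079614e-04,  1.24148986e-04,
        -6.47198188e-04],
       [-3.25426519e-04,  9.53763198e-01,  3.00558907e-01,
        -7.68667042e-02],
       [-2.76160153e-05, -3.00558931e-01,  9.53763245e-01,
        -1.42132358e-01],
       [ 0.00000000e+00,  0.00000000e+00,  0.00000000e+00,
         1.00000000e+00]])}
```

View pics/top0.png

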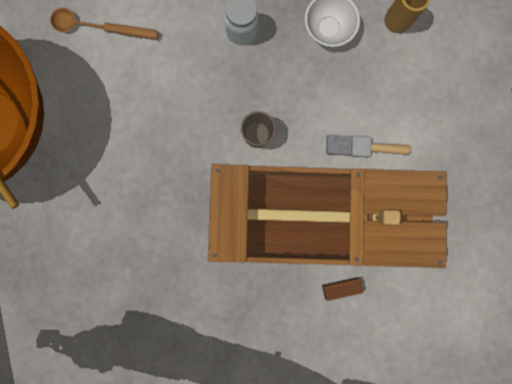

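View pics/side0.png

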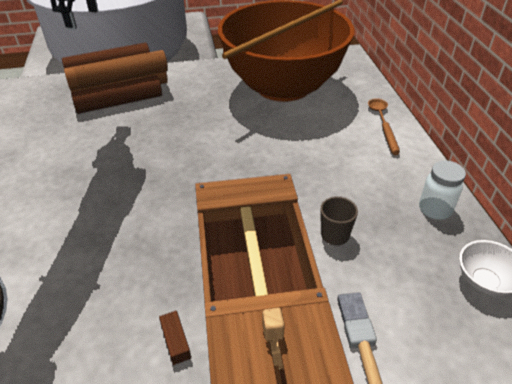

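The top view shows the box with its stop at the left (x px 211) and its jaw at the right (447). The opening spans px 248–351, the stick row is about 215, and the handle is at (392,217). The cup (258,128) and brush (350–410,147) are beyond the box, and the offcut (344,289) is on the robot's side. The side view agrees.

```bash
cat > h.py <<'E'
from bench import manip
import cv2, numpy as np
from scipy.spatial.transform import Rotation as Rot
def cam(name, obs=None):
    c=manip.camera_info(name); K=(c['fx'],c['fy'],c['cx'],c['cy'])
    if name!='wrist': return K, c['R'].T, -c['R'].T@c['t']
    o=obs or manip.observe(); Rt=Rot.from_quat(o['tool_rot']).as_matrix(); M=c['mount']
    return K, Rt@M[:3,:3], o['ee_pos']+Rt@M[:3,3]
def ray(cm,uv,z):
    K,R,o=cm; d=R@np.array([(uv[0]-K[2])/K[0],(uv[1]-K[3])/K[1],1.]); return o+d*(z-o[2])/d[2]
def delta(target,yaw=None):
    """normalised tool-axis shift to world TCP target; yaw = wanted angle of tool x (deg)"""
    o=manip.observe(); R=Rot.from_quat(o['tool_rot']).as_matrix()
    d=R.T@(np.array(target)-o['ee_pos'])/0.75; y=np.degrees(np.arctan2(R[1,0],R[0,0]))
    tw=None if yaw is None else -((yaw-y+180)%360-180)/45
    print('ee',o['ee_pos'].round(4),'yaw',y.round(2),'t',round(o['time'],2),'-> d',d.round(4),'twist',tw,'F',o['contact_force'].round(1),'gap',round(o['finger_gap'],3))
E
python3 - <<'E'
from h import *
im=cv2.imread('pics/top0.png'); hsv=cv2.cvtColor(im,cv2.COLOR_BGR2HSV); c=cam('top')
wood=((hsv[...,1]>110)&(hsv[...,0]<20)).astype(np.uint8)
wood[:150]=0;wood[272:]=0;wood[:,:190]=0
wood=cv2.morphologyEx(wood,cv2.MORPH_CLOSE,np.ones((7,7)))
cs=max(cv2.findContours(wood,0,2)[0],key=cv2.contourArea); r=cv2.minAreaRect(cs)
print('rect',r)
P=np.array([ray(c,p,.092)[:2] for p in cv2.boxPoints(r)]); print(P.round(4))
W=cv2.minAreaRect(P.astype(np.float32)); print(W)
m=cv2.inRange(hsv,(18,60,150),(35,255,255)); m[:200]=0;m[232:]=0;m[:,:240]=0;m[:,450:]=0
n,l,s,ce=cv2.connectedComponentsWithStats(m)
for i in range(1,n):
    if s[i,4]>30: print(s[i],ce[i])
st=np.argwhere((m>0))[:, ::-1]; st=st[(st[:,0]>250)&(st[:,0]<348)]
a=[ray(c,p,.044)[:2] for p in st.astype(float)]; v=cv2.fitLine(np.array(a,np.float32),2,0,.01,.01).ravel(); print('stick line',v)
for uv in [(248,215),(351,216)]: print(ray(c,uv,.092))
print('handle',ray(c,(392,217),.134))
for n_,uv in dict(cup=(258,128),br1=(327,145),br2=(411,149),we=(344,289)).items(): print(n_,ray(c,uv,.03))
big=cv2.resize(im[155:305,200:460],None,fx=3,fy=3,interpolation=2); cv2.imwrite('pics/topc.png',big)
E
```

```text
rect ((327.756103515625, 215.3897705078125), (236.88111877441406, 96.78553771972656), 1.4878674745559692)
[[ 0.4688  0.152 ]
 [ 0.6457  0.1468]
 [ 0.6317 -0.2936]
 [ 0.4527 -0.283 ]]
((0.5491141080856323, -0.07055692374706268), (0.4406852424144745, 0.17920400202274323), 88.18341064453125)
[258 210  93  12 930] [303.47526882 215.54623656]
[384 211  16  14 201] [391.50248756 217.11442786]
stick line [ 0.03777114  0.9992864   0.5500803  -0.02758475]
[0.55117172 0.07878935 0.092     ]
[ 0.54772844 -0.11105631  0.092     ]
handle [ 0.54480688 -0.17401595  0.134     ]
cup [0.7243901  0.05656344 0.03      ]
br1 [ 0.68980958 -0.080245    0.03      ]
br2 [ 0.6810177 -0.248421   0.03     ]
we [ 0.40624576 -0.1084896   0.03      ]
```

View pics/topc.png

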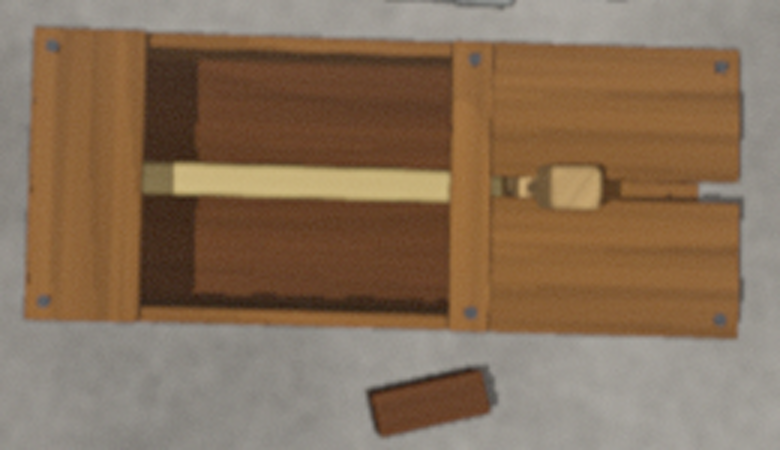

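The box size checks out at 441 x 179 mm. Its origin is about (0.550, -0.016) with a yaw of about -2°, and the handle is at box y = -0.158. Next I'll go above the handle.

```bash
cat >> h.py <<'E'
O=np.array([.550,-.016]); YAW=-2.0
def box(x,y,z):
    a=np.radians(YAW); return np.array([O[0]+x*np.cos(a)-y*np.sin(a), O[1]+x*np.sin(a)+y*np.cos(a), z])
E
python3 -c "
from h import *
delta(box(0,-.158,.23),YAW)"
```

```text
ee [0.2722 0.5621 0.2306] yaw 64.17 t 0.1 -> d [-0.725   0.7545  0.0019] twist 1.4703352609181959 F [ 0.1  0.1 -0.4] gap 0.997
```

Request:
{"fn": "carry_out", "kwargs": {
  "targets": [
    {"fingers": 0.3,"dx": -0.72,"dy": 0.75,"dz": 0,"twist": 1},
    {"fingers": 0.3,"dx": -0.72,"dy": 0.75,"dz": 0,"twist": 1},
    {"fingers": 0.3,"dx": -0.72,"dy": 0.75,"dz": 0,"twist": 1},
    {"fingers": 0.3,"dx": -0.72,"dy": 0.75,"dz": 0,"twist": 1},
    {"fingers": 0.3,"dx": -0.72,"dy": 0.75,"dz": 0,"twist": 1},
    {"fingers": 0.3,"dx": -0.72,"dy": 0.75,"dz": 0,"twist": 1},
    {"fingers": 0.3,"dx": -0.72,"dy": 0.75,"dz": 0,"twist": 1},
    {"fingers": 0.3,"dx": -0.72,"dy": 0.75,"dz": 0,"twist": 1}
  ]
}}

```text
time: 0.77
ee_pos: [0.3881, 0.2479, 0.2313]
tool_rot: [0.986, 0.165, -0.0, 0.001]
contact_force: [1.0, 0.3, -0.5]
finger_gap: 0.697
```

```bash
python3 -c "
from h import *
delta(box(0,-.158,.23),YAW)"
```

```text
ee [0.3881 0.2479 0.2313] yaw 19.01 t 0.77 -> d [0.014  0.5997 0.0023] twist 0.466888256283802 F [ 1.   0.3 -0.5] gap 0.697
```

Request:
{"fn": "carry_out", "kwargs": {
  "targets": [
    {"fingers": 0.3,"dx": 0.014,"dy": 0.6,"dz": 0.002,"twist": 0.467},
    {"fingers": 0.3,"dx": 0.014,"dy": 0.6,"dz": 0.002,"twist": 0.467},
    {"fingers": 0.3,"dx": 0.014,"dy": 0.6,"dz": 0.002,"twist": 0.467},
    {"fingers": 0.3,"dx": 0.014,"dy": 0.6,"dz": 0.002,"twist": 0.467},
    {"fingers": 0.3,"dx": 0.014,"dy": 0.6,"dz": 0.002,"twist": 0.467},
    {"fingers": 0.3,"dx": 0.014,"dy": 0.6,"dz": 0.002,"twist": 0.467},
    {"fingers": 0.3,"dx": 0.014,"dy": 0.6,"dz": 0.002,"twist": 0.467},
    {"fingers": 0.3,"dx": 0.014,"dy": 0.6,"dz": 0.002,"twist": 0.467}
  ]
}}

```text
time: 1.43
ee_pos: [0.5036, -0.0646, 0.2305]
tool_rot: [1.0, -0.017, -0.0, 0.001]
contact_force: [0.9, 0.4, -0.5]
finger_gap: 0.703
```

Request:
{"fn": "carry_out", "kwargs": {
  "targets": [
    {"fingers": 0.3,"dx": 0,"dy": 0.157,"dz": 0},
    {"fingers": 0.3,"dx": 0,"dy": 0.157,"dz": 0},
    {"fingers": 0.3,"dx": 0,"dy": 0.157,"dz": 0},
    {"fingers": 0.3,"dx": 0,"dy": 0.157,"dz": 0},
    {"fingers": 0.3,"dx": 0,"dy": 0.157,"dz": 0}
  ]
}}

```text
invalid input at $.targets[0]: expected keys fingers, dx, dy, dz, twist
```

```bash
python3 -c "
from h import *
delta(box(0,-.158,.23),YAW)
o=manip.observe(); im=manip.snapshot('wrist'); cv2.imwrite('pics/w1.png',im); c=cam('wrist',o)
hsv=cv2.cvtColor(im,cv2.COLOR_BGR2HSV)
m=cv2.inRange(hsv,(15,50,130),(35,255,255))
n,l,s,ce=cv2.connectedComponentsWithStats(m)
for i in range(1,n):
    if s[i,4]>150: print(s[i],ce[i],ray(c,ce[i],.134).round(4),ray(c,ce[i],.044).round(4))
"
```

```text
ee [ 0.5036 -0.0646  0.2305] yaw -1.97 t 1.43 -> d [0.0595 0.1437 0.0007] twist 0.00058925426439992 F [ 0.9  0.4 -0.5] gap 0.703
[ 284    9   28  212 4126] [297.25375667 111.48715463] [ 0.5372 -0.0007  0.134 ] [ 0.549  -0.0054  0.044 ]
[382 240  24  54 809] [393.28182942 265.9802225 ] [ 0.6239 -0.1372  0.134 ] [ 0.6683 -0.1934  0.044 ]
[288 290  28  26 629] [301.40381558 302.21462639] [ 0.5424 -0.1728  0.134 ] [ 0.5561 -0.2425  0.044 ]
```

View pics/w1.png

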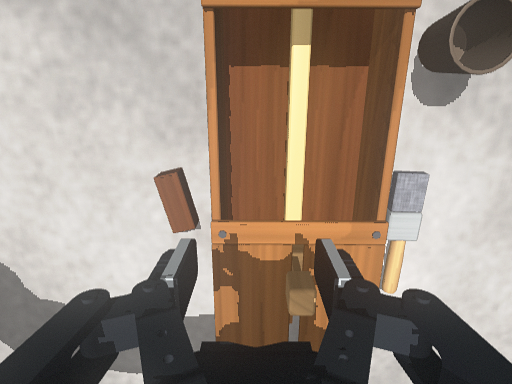

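The wrist view shows the handle at (301,302), which is world (0.542, -0.173), and the stick at x ≈ 0.549. Both agree with the top view. I'll move over the handle, descend and grip it.

Request:
{"fn": "carry_out", "kwargs": {
  "targets": [
    {"fingers": 0.3,"dx": 0.0585,"dy": 0.144,"dz": 0,"twist": 0},
    {"fingers": 0.3,"dx": 0.0585,"dy": 0.144,"dz": 0,"twist": 0},
    {"fingers": 0.3,"dx": 0.0585,"dy": 0.144,"dz": 0,"twist": 0},
    {"fingers": 0.3,"dx": 0.0585,"dy": 0.144,"dz": 0.05,"twist": 0},
    {"fingers": 0.3,"dx": 0.0585,"dy": 0.144,"dz": 0.1,"twist": 0},
    {"fingers": 0.3,"dx": 0.0585,"dy": 0.144,"dz": 0.14,"twist": 0},
    {"fingers": 0.3,"dx": 0.0585,"dy": 0.144,"dz": 0.169,"twist": 0},
    {"fingers": 0.3,"dx": 0.0585,"dy": 0.144,"dz": 0.169,"twist": 0}
  ]
}}

```text
time: 2.15
ee_pos: [0.5419, -0.1833, 0.1007]
tool_rot: [1.0, -0.022, -0.003, 0.002]
contact_force: [-0.3, 0.9, -0.2]
finger_gap: 0.698
```

Request:
{"fn": "carry_out", "kwargs": {
  "targets": [
    {"fingers": 1,"dx": 0,"dy": 0,"dz": 0,"twist": 0},
    {"fingers": 1,"dx": 0,"dy": 0,"dz": 0,"twist": 0},
    {"fingers": 1,"dx": 0,"dy": 0,"dz": 0,"twist": 0},
    {"fingers": 1,"dx": 0,"dy": 0,"dz": 0,"twist": 0},
    {"fingers": 1,"dx": 0,"dy": 0,"dz": 0,"twist": 0},
    {"fingers": 1,"dx": 0,"dy": 0,"dz": 0,"twist": 0}
  ],
  "newtons": 40
}}

```text
time: 2.65
ee_pos: [0.5432, -0.1834, 0.1021]
tool_rot: [1.0, -0.021, -0.001, 0.002]
contact_force: [1.4, 0.9, 6.4]
finger_gap: 0.295
```

```bash
python3 -c "
from h import *
delta(box(0,-.158-.082,.102),YAW)"
```

```text
ee [ 0.5432 -0.1834  0.1021] yaw -2.44 t 2.65 -> d [0.002  0.0966 0.0006] twist -0.00987315384320987 F [1.4 0.9 6.4] gap 0.295
```

The gap of 25 mm matches the 26 mm handle. Now I'll slide the jaw open.

Request:
{"fn": "carry_out", "kwargs": {
  "targets": [
    {"fingers": 1,"dx": 0,"dy": 0.02,"dz": 0,"twist": 0},
    {"fingers": 1,"dx": 0,"dy": 0.045,"dz": 0,"twist": 0},
    {"fingers": 1,"dx": 0,"dy": 0.07,"dz": 0,"twist": 0},
    {"fingers": 1,"dx": 0,"dy": 0.09,"dz": 0,"twist": 0},
    {"fingers": 1,"dx": 0,"dy": 0.1,"dz": 0,"twist": 0},
    {"fingers": 1,"dx": 0,"dy": 0.107,"dz": 0,"twist": 0},
    {"fingers": 1,"dx": 0,"dy": 0.109,"dz": 0,"twist": 0},
    {"fingers": 1,"dx": 0,"dy": 0.109,"dz": 0,"twist": 0}
  ]
}}

```text
time: 3.32
ee_pos: [0.5403, -0.2577, 0.1021]
tool_rot: [1.0, -0.019, -0.002, -0.003]
contact_force: [-0.2, 22.2, 6.9]
finger_gap: 0.298
```

```bash
python3 -c "
from h import *
delta(box(0,-.158-.082,.102),YAW)"
```

```text
ee [ 0.5403 -0.2577  0.1021] yaw -2.2 t 3.32 -> d [ 0.0016 -0.0025  0.0001] twist -0.004543626613991591 F [-0.2 22.2  6.9] gap 0.298
```

Request:
{"fn": "carry_out", "kwargs": {
  "targets": [
    {"fingers": 1,"dx": 0,"dy": 0.008,"dz": 0,"twist": 0},
    {"fingers": 1,"dx": 0,"dy": 0.01,"dz": 0,"twist": 0},
    {"fingers": 1,"dx": 0,"dy": 0.01,"dz": 0,"twist": 0}
  ]
}}

```text
time: 3.57
ee_pos: [0.5403, -0.2575, 0.102]
tool_rot: [1.0, -0.017, -0.003, -0.008]
contact_force: [-3.4, 22.9, 11.5]
finger_gap: 0.294
```

```bash
python3 -c "
from h import *
delta(box(0,0,.23),YAW)
im=manip.snapshot('top'); c=cam('top')
cv2.imwrite('pics/t2.png',cv2.resize(im[155:305,200:460],None,fx=3,fy=3,interpolation=2))
"
```

```text
ee [ 0.5403 -0.2575  0.102 ] yaw -1.95 t 3.57 -> d [ 0.0008 -0.3249 -0.1655] twist 0.001063463628762899 F [-3.4 22.9 11.5] gap 0.294
```

View pics/t2.png

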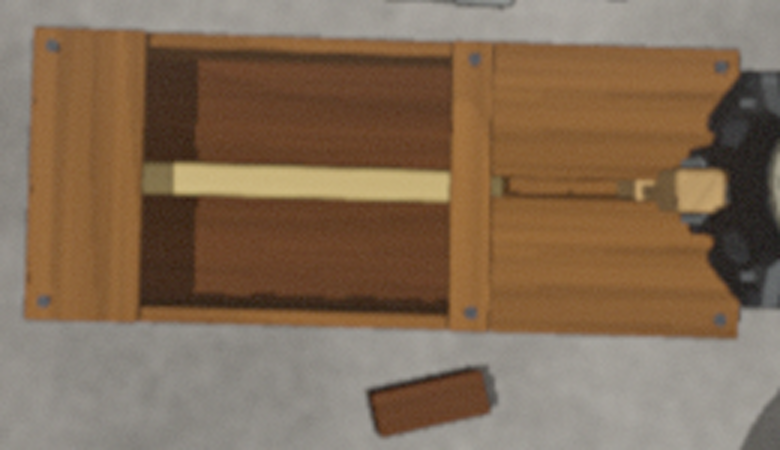

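The handle has moved about 74 mm (px 575→702), but 22 N is resisting it. I'll unload it vertically and push a bit further to see whether this is the end stop.

Request:
{"fn": "carry_out", "kwargs": {
  "targets": [
    {"fingers": 1,"dx": 0,"dy": 0.008,"dz": -0.003,"twist": 0},
    {"fingers": 1,"dx": 0,"dy": 0.014,"dz": -0.003,"twist": 0},
    {"fingers": 1,"dx": 0,"dy": 0.018,"dz": -0.003,"twist": 0},
    {"fingers": 1,"dx": 0,"dy": 0.018,"dz": -0.003,"twist": 0}
  ],
  "newtons": 60
}}

```text
time: 3.95
ee_pos: [0.5402, -0.2574, 0.1022]
tool_rot: [1.0, -0.013, -0.006, -0.017]
contact_force: [-1.1, 37.6, 4.1]
finger_gap: 0.293
```

```bash
python3 -c "
from h import *
delta(box(0,0,.23),YAW)
im=manip.snapshot('top'); c=cam('top')
def h(im):
    m=cv2.inRange(cv2.cvtColor(im,cv2.COLOR_BGR2HSV),(15,60,150),(35,255,255)); m[:205]=0;m[232:]=0;m[:,:378]=0;m[:,450:]=0
    n,l,s,ce=cv2.connectedComponentsWithStats(m); i=1+np.argmax(s[1:,4]); print(s[i],ce[i],ray(c,ce[i],.134)); return ray(c,ce[i],.134)
print(h(cv2.imread('pics/top0.png'))-h(im))
"
```

```text
ee [ 0.5402 -0.2574  0.1022] yaw -1.51 t 3.95 -> d [ 0.0025 -0.3278 -0.1593] twist 0.010820389069435679 F [-1.1 37.6  4.1] gap 0.293
[384 211  16  14 214] [391.5        217.27102804] [ 0.54433796 -0.17311613  0.134     ]
[425 212  16  14 199] [432.82914573 218.12562814] [ 0.54220264 -0.2465875   0.134     ]
[0.00213531 0.07347137 0.        ]
```

The handle is at a hard stop. It has moved 73.5–74 mm by both camera and TCP, so it is past 70. I'll release, lift and go over the stick.

Request:
{"fn": "carry_out", "kwargs": {
  "targets": [
    {"fingers": 0.3,"dx": 0,"dy": 0,"dz": 0,"twist": 0},
    {"fingers": 0.3,"dx": 0,"dy": 0,"dz": 0,"twist": 0},
    {"fingers": 0.3,"dx": 0,"dy": 0,"dz": 0,"twist": 0},
    {"fingers": 0.3,"dx": 0,"dy": 0,"dz": 0,"twist": 0},
    {"fingers": 0.3,"dx": 0,"dy": 0,"dz": -0.05,"twist": 0},
    {"fingers": 0.3,"dx": 0,"dy": 0,"dz": -0.1,"twist": 0},
    {"fingers": 0.3,"dx": 0,"dy": 0,"dz": -0.15,"twist": 0},
    {"fingers": 0.3,"dx": 0,"dy": 0,"dz": -0.15,"twist": 0}
  ]
}}

```text
time: 4.67
ee_pos: [0.544, -0.2656, 0.2223]
tool_rot: [1.0, -0.015, -0.001, -0.014]
contact_force: [0.9, -1.0, 0.7]
finger_gap: 0.701
```

```bash
python3 -c "
from h import *
delta(box(0,.042,.2),YAW); print(manip.observe()['tool_rot'])"
```

```text
ee [ 0.544  -0.2656  0.2223] yaw -1.69 t 4.67 -> d [-0.0014 -0.3879  0.0408] twist 0.006912440529276233 F [ 0.9 -1.   0.7] gap 0.701
[ 9.99788443e-01 -1.47494688e-02 -6.78961595e-04 -1.43199665e-02]
```

Request:
{"fn": "carry_out", "kwargs": {
  "targets": [
    {"fingers": 0.35,"dx": 0,"dy": -0.388,"dz": 0.02,"twist": 0.007},
    {"fingers": 0.35,"dx": 0,"dy": -0.388,"dz": 0.02,"twist": 0.007},
    {"fingers": 0.35,"dx": 0,"dy": -0.388,"dz": 0.02,"twist": 0.007},
    {"fingers": 0.35,"dx": 0,"dy": -0.388,"dz": 0.02,"twist": 0.007},
    {"fingers": 0.35,"dx": 0,"dy": -0.388,"dz": 0.03,"twist": 0.007},
    {"fingers": 0.35,"dx": 0,"dy": -0.388,"dz": 0.04,"twist": 0.007},
    {"fingers": 0.35,"dx": 0,"dy": -0.388,"dz": 0.04,"twist": 0.007},
    {"fingers": 0.35,"dx": 0,"dy": -0.388,"dz": 0.04,"twist": 0.007}
  ]
}}

```text
time: 5.33
ee_pos: [0.5523, 0.0346, 0.1994]
tool_rot: [1.0, -0.013, -0.001, -0.016]
contact_force: [-0.8, 0.9, -1.6]
finger_gap: 0.649
```

```bash
python3 -c "
from h import *
delta(box(0,.042,.021),YAW); o=manip.observe(); im=manip.snapshot('wrist'); cv2.imwrite('pics/w3.png',im); delta(box(0,.042,.021),YAW)
c=cam('wrist',o); m=cv2.inRange(cv2.cvtColor(im,cv2.COLOR_BGR2HSV),(18,60,150),(35,255,255)); m[:,:200]=0; m[:,330:]=0; m[300:]=0
for r in (60,120,180,230):
    x=np.flatnonzero(m[r]); print(r,x.min() if len(x) else None,x.max() if len(x) else None, ray(c,(x.mean(),r),.044) if len(x) else '', (ray(c,(x.max(),r),.044)-ray(c,(x.min(),r),.044))[0] if len(x) else '')
"
```

```text
ee [0.5523 0.0346 0.1994] yaw -1.47 t 5.33 -> d [-1.000e-04  1.910e-02  2.374e-01] twist 0.011690637615155689 F [-0.8  0.9 -1.6] gap 0.649
ee [0.5525 0.0302 0.2   ] yaw -1.65 t 5.38 -> d [-0.0006  0.0126  0.2385] twist 0.007882718529594336 F [-0.8 -0.7  0.2] gap 0.65
60 None None  
120 None None  
180 246 264 [0.55204182 0.03461787 0.044     ] 0.01826441358838482
230 246 263 [ 0.54914864 -0.01996667  0.044     ] 0.01807653071871762
```

View pics/w3.png

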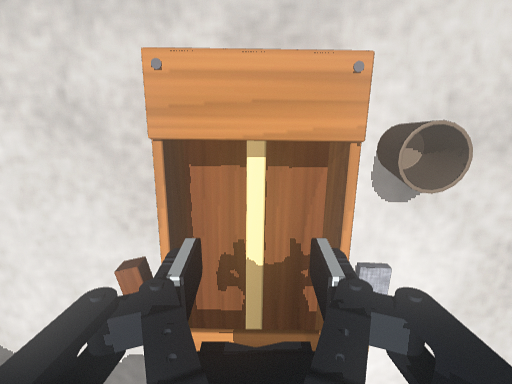

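The stick runs down columns 246–264 between the pads at world x ≈ 0.552, and the stop-side cover edge is at row 140. The gripper is centred on it, so I'll descend and grip.

Request:
{"fn": "carry_out", "kwargs": {
  "targets": [
    {"fingers": 0.35,"dx": 0,"dy": 0.012,"dz": 0.05,"twist": 0.008},
    {"fingers": 0.35,"dx": 0,"dy": 0.0126,"dz": 0.1,"twist": 0.008},
    {"fingers": 0.35,"dx": 0,"dy": 0.0126,"dz": 0.15,"twist": 0.008},
    {"fingers": 0.35,"dx": 0,"dy": 0.0126,"dz": 0.19,"twist": 0.008},
    {"fingers": 0.35,"dx": 0,"dy": 0.0126,"dz": 0.22,"twist": 0.008},
    {"fingers": 0.35,"dx": 0,"dy": 0.0126,"dz": 0.236,"twist": 0.008},
    {"fingers": 0.35,"dx": 0,"dy": 0.0126,"dz": 0.238,"twist": 0.008},
    {"fingers": 0.35,"dx": 0,"dy": 0.0126,"dz": 0.238,"twist": 0.008}
  ]
}}

```text
time: 6.05
ee_pos: [0.5522, 0.0247, 0.0216]
tool_rot: [1.0, -0.018, -0.001, -0.014]
contact_force: [1.0, -0.3, 0.8]
finger_gap: 0.651
```

Request:
{"fn": "carry_out", "kwargs": {
  "targets": [
    {"fingers": 1,"dx": 0,"dy": 0,"dz": 0,"twist": 0},
    {"fingers": 1,"dx": 0,"dy": 0,"dz": 0,"twist": 0},
    {"fingers": 1,"dx": 0,"dy": 0,"dz": 0,"twist": 0},
    {"fingers": 1,"dx": 0,"dy": 0,"dz": 0,"twist": 0},
    {"fingers": 1,"dx": 0,"dy": 0,"dz": 0,"twist": 0},
    {"fingers": 1,"dx": 0,"dy": 0,"dz": 0,"twist": 0}
  ],
  "newtons": 25
}}

```text
time: 6.55
ee_pos: [0.5534, 0.0245, 0.0231]
tool_rot: [1.0, -0.018, 0.0, -0.014]
contact_force: [-1.3, 0.4, 7.5]
finger_gap: 0.228
```

```bash
python3 -c "
from h import *
delta(box(0,.042-.066,.024),YAW)"
```

```text
ee [0.5534 0.0245 0.0231] yaw -2.1 t 6.55 -> d [-0.0025  0.0861 -0.0037] twist -0.0022526680977118002 F [-1.3  0.4  7.5] gap 0.228
```

Gripped: the gap of 19.4 mm fits the 20 mm stick. I'll lift 5 mm and slide back under the jaw cover.

Request:
{"fn": "carry_out", "kwargs": {
  "targets": [
    {"fingers": 1,"dx": 0,"dy": 0,"dz": -0.007,"twist": 0},
    {"fingers": 1,"dx": 0,"dy": 0.02,"dz": -0.008,"twist": 0},
    {"fingers": 1,"dx": -0.001,"dy": 0.045,"dz": -0.008,"twist": 0},
    {"fingers": 1,"dx": -0.001,"dy": 0.065,"dz": -0.008,"twist": 0},
    {"fingers": 1,"dx": -0.001,"dy": 0.08,"dz": -0.008,"twist": 0},
    {"fingers": 1,"dx": -0.001,"dy": 0.086,"dz": -0.008,"twist": 0},
    {"fingers": 1,"dx": -0.001,"dy": 0.088,"dz": -0.008,"twist": 0},
    {"fingers": 1,"dx": -0.001,"dy": 0.088,"dz": -0.008,"twist": 0}
  ]
}}

```text
time: 7.22
ee_pos: [0.5504, -0.0413, 0.0274]
tool_rot: [1.0, -0.018, 0.0, -0.015]
contact_force: [0.3, 1.2, -0.7]
finger_gap: 0.227
```

```bash
python3 -c "
from h import *
delta(box(0,.042-.066,.029),YAW)
a=manip.snapshot('side'); b=manip.snapshot('top')
cv2.imwrite('pics/s4.png',np.hstack([cv2.resize(a[150:384,150:400],(500,468)),cv2.resize(b[150:290,195:325],(434,468))][:2])[:, :800])
"
```

```text
ee [ 0.5504 -0.0413  0.0274] yaw -2.11 t 7.22 -> d [-0.0017 -0.0017 -0.0021] twist -0.002454495992282091 F [ 0.3  1.2 -0.7] gap 0.227
```

View pics/s4.png

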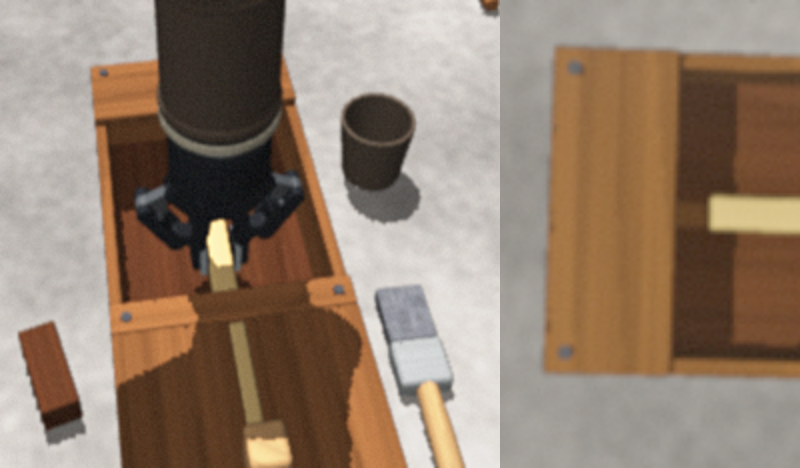

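The stick's stop end is now well inside the opening, with the bystanders untouched. Next I'll lift so that the jaw-cover edge tilts the stick in the grip.

Request:
{"fn": "carry_out", "kwargs": {
  "targets": [
    {"fingers": 1,"dx": 0,"dy": 0,"dz": -0.015,"twist": 0},
    {"fingers": 1,"dx": 0,"dy": 0,"dz": -0.03,"twist": 0},
    {"fingers": 1,"dx": 0,"dy": 0,"dz": -0.042,"twist": 0},
    {"fingers": 1,"dx": 0,"dy": 0,"dz": -0.05,"twist": 0},
    {"fingers": 1,"dx": 0,"dy": 0,"dz": -0.056,"twist": 0},
    {"fingers": 1,"dx": 0,"dy": 0,"dz": -0.062,"twist": 0},
    {"fingers": 1,"dx": 0,"dy": 0,"dz": -0.068,"twist": 0},
    {"fingers": 1,"dx": 0,"dy": 0,"dz": -0.074,"twist": 0}
  ],
  "newtons": 20
}}

```text
time: 7.98
ee_pos: [0.5501, -0.0423, 0.0829]
tool_rot: [1.0, -0.018, 0.0, -0.015]
contact_force: [-0.1, -1.0, -3.5]
finger_gap: 0.23
```

```bash
python3 -c "
from h import *
delta(box(0,.042-.066,.029),YAW);print(manip.observe()['tool_rot'].round(3))
a=manip.snapshot('wrist')
cv2.imwrite('pics/w5.png',a)
"
```

```text
ee [ 0.5501 -0.0423  0.0829] yaw -2.04 t 7.98 -> d [-0.0014 -0.0009  0.0719] twist -0.0009866733049117707 F [-0.1 -1.  -3.5] gap 0.23
[ 1.    -0.018  0.    -0.015]
```

View pics/w5.png

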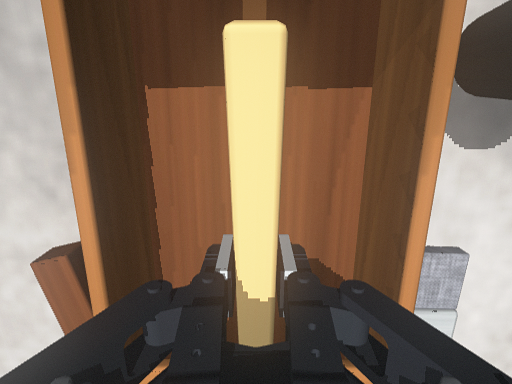

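The near end of the stick looks about 63 px wide (rows 22–36) against about 45 px at the pads, so it is clearly tilted up. I'll work out the end position.

```bash
cat >> h.py <<'E'
def edge_pts(im,o,rows):
    """3-D points on the stick's top face from its known 20 mm width, wrist view"""
    K,R,t=cam('wrist',o); m=cv2.inRange(cv2.cvtColor(im,cv2.COLOR_BGR2HSV),(18,50,120),(35,255,255)); m[:,:180]=0;m[:,340:]=0
    out=[]
    for r in rows:
        x=np.flatnonzero(m[r]); 
        if len(x)<20: out.append([np.nan]*3); continue
        D=.020*K[0]/(x.max()-x.min()+1); u=x.mean()
        out.append(t+R@(D*np.array([(u-K[2])/K[0],(r-K[3])/K[1],1])))
    return np.array(out)
E
python3 -c "
from h import *
im=cv2.imread('pics/w5.png'); p=edge_pts(im,manip.observe(),range(40,221,30)); print(p.round(4))
print('tilt',np.degrees(np.arctan2(p[0,2]-p[-1,2],p[0,1]-p[-1,1])))
"
```

```text
[[ 0.5532  0.0492  0.1253]
 [ 0.5529  0.041   0.1212]
 [ 0.5525  0.0316  0.1204]
 [ 0.5521  0.0213  0.1155]
 [ 0.5517  0.0101  0.1144]
 [ 0.5512 -0.0033  0.1085]
 [ 0.5508 -0.017   0.1068]]
tilt 15.57749529819034
```

The tilt is 15.6°. The stop end's centre is at z ≈ 0.118 and the jaw end's at ≈ 0.043, so step 2 is met. Now I'll pull it out lengthwise.

Request:
{"fn": "carry_out", "kwargs": {
  "targets": [
    {"fingers": 1,"dx": 0,"dy": 0,"dz": 0,"twist": 0},
    {"fingers": 1,"dx": 0,"dy": -0.03,"dz": -0.007,"twist": 0},
    {"fingers": 1,"dx": 0,"dy": -0.06,"dz": -0.0145,"twist": 0},
    {"fingers": 1,"dx": 0,"dy": -0.09,"dz": -0.0215,"twist": 0},
    {"fingers": 1,"dx": 0,"dy": -0.12,"dz": -0.029,"twist": 0},
    {"fingers": 1,"dx": 0,"dy": -0.15,"dz": -0.036,"twist": 0},
    {"fingers": 1,"dx": 0,"dy": -0.173,"dz": -0.042,"twist": 0},
    {"fingers": 1,"dx": 0,"dy": -0.176,"dz": -0.043,"twist": 0}
  ]
}}

```text
time: 8.7
ee_pos: [0.5553, 0.0929, 0.1203]
tool_rot: [1.0, -0.016, 0.001, -0.016]
contact_force: [0.0, 0.5, -1.5]
finger_gap: 0.224
```

```bash
python3 -c "
from h import *
delta(box(0,.105,.2),YAW)
a=manip.snapshot('side'); b=manip.snapshot('wrist'); o=manip.observe()
p=edge_pts(b,o,range(40,221,30)); print(p.round(4), 'tilt',np.degrees(np.arctan2(p[0,2]-p[-1,2],p[0,1]-p[-1,1])))
cv2.imwrite('pics/s6.png',np.hstack([cv2.resize(a[120:384,150:400],(400,422)),cv2.resize(b,(400,300))] if 0 else [cv2.resize(a[120:384,150:400],(400,400)),cv2.resize(b,(400,400))]))
"
```

```text
ee [0.5553 0.0929 0.1203] yaw -1.79 t 8.7 -> d [-0.002   0.002  -0.1064] twist 0.004737853681551643 F [ 0.   0.5 -1.5] gap 0.224
[[0.5577 0.1802 0.1645]
 [0.5574 0.1722 0.1608]
 [0.5573 0.1631 0.1584]
 [0.5568 0.1531 0.1557]
 [0.5564 0.1416 0.1506]
 [0.5561 0.1289 0.147 ]
 [0.5554 0.1146 0.143 ]] tilt 18.15961926226844
```

View pics/s6.png

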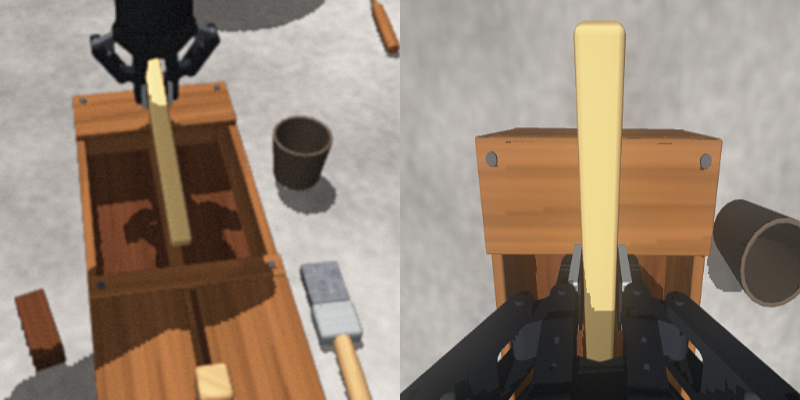

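The jaw end is clear of the cover, inside the opening. The tilt is about 18° and the cup, brush and offcut are untouched. I'll lift straight up, then bring the stick back over the opening so I can level it on the covers.

Request:
{"fn": "carry_out", "kwargs": {
  "targets": [
    {"fingers": 1,"dx": 0,"dy": 0,"dz": -0.03,"twist": 0},
    {"fingers": 1,"dx": 0,"dy": 0,"dz": -0.06,"twist": 0},
    {"fingers": 1,"dx": 0,"dy": 0,"dz": -0.08,"twist": 0},
    {"fingers": 1,"dx": 0,"dy": 0.03,"dz": -0.08,"twist": 0},
    {"fingers": 1,"dx": -0.001,"dy": 0.06,"dz": -0.08,"twist": 0},
    {"fingers": 1,"dx": -0.002,"dy": 0.09,"dz": -0.08,"twist": 0},
    {"fingers": 1,"dx": -0.002,"dy": 0.102,"dz": -0.08,"twist": 0},
    {"fingers": 1,"dx": -0.002,"dy": 0.102,"dz": -0.08,"twist": 0}
  ]
}}

```text
time: 9.47
ee_pos: [0.5503, 0.0067, 0.1773]
tool_rot: [1.0, -0.02, 0.0, -0.014]
contact_force: [-0.1, 0.6, -0.5]
finger_gap: 0.223
```

```bash
python3 -c "
from h import *
delta(box(0,.03,.089),YAW)
b=manip.snapshot('wrist'); o=manip.observe()
p=edge_pts(b,o,range(40,221,30)); print(p[[0,-1]].round(4), 'tilt',np.degrees(np.arctan2(p[0,2]-p[-1,2],p[0,1]-p[-1,1])))
"
```

```text
ee [0.5503 0.0067 0.1773] yaw -2.31 t 9.47 -> d [ 0.0006 -0.0063  0.118 ] twist -0.006866103048587825 F [-0.1  0.6 -0.5] gap 0.223
[[0.5537 0.1007 0.219 ]
 [0.5511 0.0345 0.2006]] tilt 15.563385435352744
```

Request:
{"fn": "carry_out", "kwargs": {
  "targets": [
    {"fingers": 1,"dx": 0,"dy": -0.006,"dz": 0.025,"twist": 0},
    {"fingers": 1,"dx": 0,"dy": -0.006,"dz": 0.05,"twist": 0},
    {"fingers": 1,"dx": 0,"dy": -0.006,"dz": 0.07,"twist": 0},
    {"fingers": 1,"dx": 0,"dy": -0.006,"dz": 0.085,"twist": 0},
    {"fingers": 1,"dx": 0,"dy": -0.006,"dz": 0.095,"twist": 0},
    {"fingers": 1,"dx": 0,"dy": -0.006,"dz": 0.104,"twist": 0},
    {"fingers": 1,"dx": 0,"dy": -0.006,"dz": 0.11,"twist": 0},
    {"fingers": 1,"dx": 0,"dy": -0.006,"dz": 0.114,"twist": 0}
  ]
}}

```text
time: 10.18
ee_pos: [0.551, 0.0164, 0.0917]
tool_rot: [1.0, -0.019, 0.0, -0.015]
contact_force: [-0.8, 1.0, 1.4]
finger_gap: 0.226
```

```bash
python3 -c "
from h import *
delta(box(0,.03,.089),YAW)
b=manip.snapshot('wrist'); o=manip.observe(); cv2.imwrite('pics/w7.png',b)
p=edge_pts(b,o,range(60,221,20)); print(p.round(4), 'tilt',np.degrees(np.arctan2(p[0,2]-p[-1,2],p[0,1]-p[-1,1])))
"
```

```text
ee [0.551  0.0164 0.0917] yaw -2.16 t 10.18 -> d [0.0002 0.0034 0.0036] twist -0.003595336771203645 F [-0.8  1.   1.4] gap 0.226
[[0.5537 0.1056 0.1071]
 [0.5537 0.0983 0.1067]
 [0.5532 0.0906 0.1063]
 [0.5531 0.0827 0.1059]
 [0.5528 0.0747 0.1082]
 [0.5524 0.0657 0.105 ]
 [0.5521 0.0573 0.1074]
 [0.5516 0.0481 0.1069]
 [0.5514 0.0385 0.1065]] tilt 0.5574222222600442
```

View pics/w7.png

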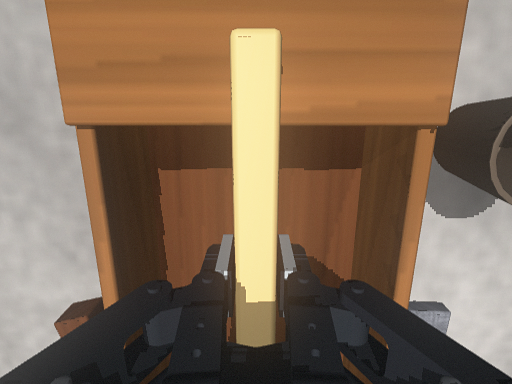

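The stick is level within 1° and bridges the covers. I'll clamp hard and lift.

Request:
{"fn": "carry_out", "kwargs": {
  "targets": [
    {"fingers": 1,"dx": 0,"dy": 0,"dz": 0,"twist": 0},
    {"fingers": 1,"dx": 0,"dy": 0,"dz": 0,"twist": 0},
    {"fingers": 1,"dx": 0,"dy": 0,"dz": -0.025,"twist": 0},
    {"fingers": 1,"dx": 0,"dy": 0,"dz": -0.06,"twist": 0},
    {"fingers": 1,"dx": 0,"dy": 0,"dz": -0.1,"twist": 0},
    {"fingers": 1,"dx": 0,"dy": 0,"dz": -0.13,"twist": 0},
    {"fingers": 1,"dx": 0,"dy": 0,"dz": -0.15,"twist": 0},
    {"fingers": 1,"dx": 0,"dy": 0,"dz": -0.15,"twist": 0}
  ],
  "newtons": 80
}}

```text
time: 10.9
ee_pos: [0.5526, 0.0125, 0.2076]
tool_rot: [1.0, -0.019, 0.003, -0.015]
contact_force: [1.6, -0.6, -0.4]
finger_gap: 0.215
```

Request:
{"fn": "carry_out", "kwargs": {
  "targets": [
    {"fingers": 1,"dx": 0,"dy": 0,"dz": 0,"twist": 0},
    {"fingers": 1,"dx": 0,"dy": 0,"dz": 0,"twist": 0},
    {"fingers": 1,"dx": 0,"dy": 0,"dz": 0,"twist": 0},
    {"fingers": 1,"dx": 0,"dy": 0,"dz": 0,"twist": 0},
    {"fingers": 1,"dx": 0,"dy": 0,"dz": 0,"twist": 0},
    {"fingers": 1,"dx": 0,"dy": 0,"dz": 0,"twist": 0}
  ]
}}

```text
time: 11.4
ee_pos: [0.5523, 0.0125, 0.207]
tool_rot: [1.0, -0.019, 0.003, -0.015]
contact_force: [0.1, -0.1, -0.3]
finger_gap: 0.218
```

```bash
python3 -c "
from h import *
delta(box(0,.03,.089),YAW); print(abs(manip.observe()['qd']).max())
b=manip.snapshot('wrist'); o=manip.observe()
p=edge_pts(b,o,range(60,221,20)); print(p[[0,-1]].round(4), 'tilt',np.degrees(np.arctan2(p[0,2]-p[-1,2],p[0,1]-p[-1,1])))
a=manip.snapshot('side'); t=manip.snapshot('top'); c=cam('top')
m=cv2.inRange(cv2.cvtColor(t,cv2.COLOR_BGR2HSV),(15,60,150),(35,255,255)); m[:200]=0;m[235:]=0;m[:,:400]=0;m[:,450:]=0
n,l,s,ce=cv2.connectedComponentsWithStats(m); i=1+np.argmax(s[1:,4]); print('handle',s[i],ray(c,ce[i],.134))
cv2.imwrite('pics/f8.png',np.hstack([cv2.resize(a[60:384,130:400],(400,480)),cv2.resize(t[100:310,190:460],(400,311))[:480]] if 0 else [cv2.resize(a[60:384,130:400],(400,480)),cv2.resize(t[50:356,195:450],(400,480))]))
"
```

```text
ee [0.5523 0.0125 0.207 ] yaw -2.21 t 11.4 -> d [-0.0025  0.0029  0.1573] twist -0.0046601655901307975 F [ 0.1 -0.1 -0.3] gap 0.218
0.0031911206848450127
[[0.5554 0.1018 0.2229]
 [0.553  0.0346 0.2222]] tilt 0.6065089017659202Traceback (most recent call last):
  File "<string>", line 8, in <module>
    n,l,s,ce=cv2.connectedComponentsWithStats(m); i=1+np.argmax(s[1:,4]); print('handle',s[i],ray(c,ce[i],.134))
                                                      ~~~~~~~~~^^^^^^^^^
    return _wrapfunc(a, 'argmax', axis=axis, out=out, **kwds)
    return bound(*args, **kwds)
ValueError: attempt to get argmax of an empty sequence
```

```bash
python3 -c "
from h import *
a=manip.snapshot('side'); t=manip.snapshot('top')
cv2.imwrite('pics/f8.png',np.hstack([cv2.resize(a[60:384,130:400],(400,480)),cv2.resize(t[50:356,195:450],(400,480))]))
"
```

```text
(no output)
```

View pics/f8.png

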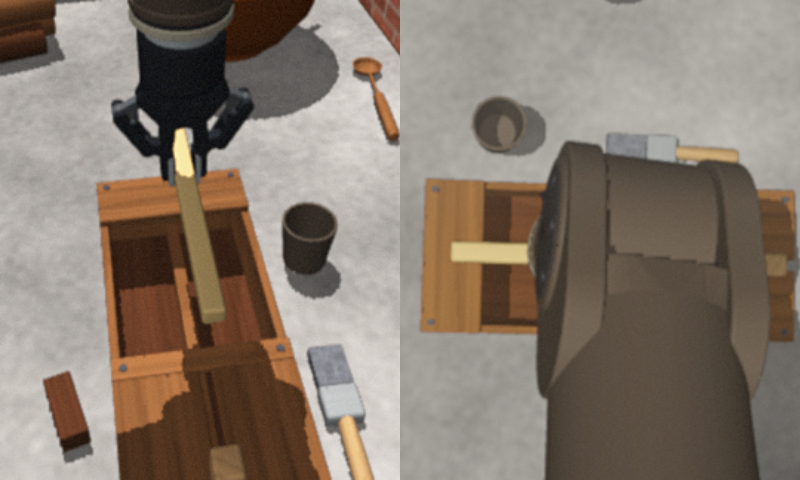

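The stick is level, high over the box and clear of it. The handle's right edge is still at px ≈ 441, as it was when the jaw was opened, and the bystanders are in place.

```bash
python3 -c "
from bench import manip
print(manip.finish_job()); o=manip.observe(); print(o['time'],o['ee_pos'],o['finger_gap'])"
```

```text
the job is handed in; nothing more can be done
None
the job is handed in; nothing more can be done
```

The stick is out of the box and held level and still above it, the jaw is open, and the job is handed in. No verdict was reported.

- **Jaw:** I slid it by its handle until it hit a hard stop. The camera and the arm both measured about 74 mm of travel, past the required 70 but short of the nominal 80. I could not explain the 6 mm difference. In the last picture the handle was still where I left it.
- **Taking the stick:** I slid it back about 66 mm under the jaw cover, then lifted so the cover edge tilted it about 16° in the grip. At that point the stop end was at about 118 mm and the jaw end, worked out from the tilt and the length, at about 43 mm. I then drew it out lengthwise, levelled it by lowering it onto both covers, clamped at 80 N and lifted.
- **Last checks:**
  - The stick was tilted about 0.6°, with its top face 222 mm above the table, about 13 cm above the covers.
  - The grip was 18.5 mm on the 20 mm stick, slightly tighter than expected, and the arm was at rest.
  - Only the gripper was in contact with the stick.
  - The cup, brush and offcut looked unmoved; I judged that by eye and did not measure it.
- **Time:** about 11.6 s of the 54 s allowed.
- **Slips:** one move call was refused for a missing field. One check script failed because its colour mask did not pick up the handle. Neither disturbed anything.

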